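Open up the desk fan: take off the rotor's spinner cap

ROBOT

A 7-joint arm with a two-finger parallel gripper is mounted at the origin on a cart in front of the work surface, level with it; the furniture and walls round the work are solid. World frame = base frame: x ahead of the robot, y to its left, z up, the work surface at z = 0. Lengths are in m, angles in degrees, forces in N, time in s.
With the tool pointing down it reaches from about 0.35 to 0.9 m from the base axis. Payload 7.2 kg.
Tool frame: the origin (TCP) lies between the finger pads; the fingertips stand 17 mm ahead of it and the grasp point (between the pads) lies 2 mm behind it; z points along the fingers, y is the line along which they close (so a half turn about z gives the same grasp; the last joint's range is limited). The gripper opens to 88 mm and grips with 3 to 60 N. Pads are 20 mm wide; open, the fingers measure 115 mm over their backs; the gripper's body (75 mm by 178 mm) begins 61 mm behind the grasp point.
Start: joints at [-68.136, 23.554, -0.728, 91.456, 0.321, 64.991, -4.71], TCP at [0.272, 0.563, 0.215] pointing down, gripper open.
Joint ranges: [-169.25, 169.25], [-16.82, 113.86], [-84.01, 82.57], [7.8, 145.47], [-59.2, 239.2], [7.22, 106.19], [-163.78, 163.78]. Speed limits (degrees/s): [136.94, 136.94, 172.46, 172.46, 180, 180, 180].

INTERFACE

Orientations are given as [roll, pitch, yaw] about the fixed x, y, z axes, in that order (R = Rz(yaw) Ry(pitch) Rx(roll)).
In Python, from station import ctrl gives the robot as it stands.
- The arm moves only by the tool send_rows, never from a script. Its argument "commands" is text: rows parted by semicolons, each of 7 numbers parted by spaces: the shift along the world's x, y, z in units of 5 cm (1.0 is 5 cm), then the turn, a rotation vector about the world's x, y, z in units of 360 degrees (1.0 is 360 degrees), then the opening, from 0 (shut) to 1 (fully open). In form: dx dy dz wx wy wz grip; .... A call has 1 to 5 rows; each row shifts and turns the commanded pose from where the row before left it; what a row does not reach is not made up. A row lasts 1/8 s, in which the tool goes at most 62.5 mm and 10.7 degrees, less where a joint would pass 70% of its speed; a pose out of reach is approached as far as the arm can. A call with a number of a shift or a turn outside -1 to 1 is refused whole. A call with a gripper value outside its range is refused whole. The fingers move at their own pace and stop on an object; "newtons" is the grip in N (left out, the last holds). Time passes only in rows, so rows that do not move let the fingers close. It gives the time, the measured TCP pose, the force, the opening and the grip force at its end, in the units of the state.
- ctrl.sense(): the state, without advancing time (a new reading comes with each control period).
- ctrl.read_camera(name): name is "scene" or "top"; returns a dict with "img" (480x640x3 uint8, red, green, blue), "z_map" (480x640 float32, m along the optical axis (not along the pixel's ray), 0 where there is no reading), "fx", "fy", "cx", "cy" (pixels), "camera_from_world" (4x4, takes a point from world to camera coordinates). Camera axes: x right, y down, z forward; pixel columns grow to the right and rows downward; lengths in m; the calibration is good to about 2 mm. A picture is of the moment at which its call begins.
- ctrl.hand_in(): hands the job in; it is judged then, once.
Trained networks look in the newest picture that a camera, given by its name, has taken for a name from the list of things; names that differ only in an ending like _2 or _b are one class to them, and where a whole thing is asked for, a point or a joint stands for the part that bears it (a point fixed in the world has none). Each returns a list of dicts, best first, with "conf" (0 to 1); they miss things now and then, are a little off and sometimes report something else, mostly with a low value. They report only what shows in the picture. A call takes as long as a camera call. They do not tell look-alikes from the thing itself.
- ctrl.outline_of(camera, label): "region" (480x640 bool, what is visible of it) and "bbox" ([left, top, right, bottom] in pixels, round what is visible of it).
The state is a dict: "time_s": time; "qpos": joint angles; "dq": joint speeds; "tau": joint torques, N m; "position": TCP position; "tool_rot": TCP orientation; "force": force on the tool from outside, world axes, zero at the start; "torque": the same for the moment, N m; "opening": opening from 0.0 (shut) to 1.0 (fully open); "grasp_force": force on a finger pad.
Only numpy, scipy, OpenCV 4.12 (cv2) and the standard library are available. Lean on these libraries where they do the work, as an engineer would, in place of code of your own. Each camera call takes 0.05 s, during which the arm holds its last target. There are 200 camera calls.

TASK

The desk fan is being taken apart for cleaning, its head tilted to face the ceiling: first drop the two loose guard screws into the mug so that they do not get lost, then unscrew the spinner cap from the middle of the rotor and lift it off. Nobody knows which way this motor's thread runs, so try the cap one way and, if it will not turn, the other way. Finish while holding the cap in the gripper, at rest and at least 6 cm above the hub it sat on, with the screws in the upright mug and the other things on the desk left where they are.

Things in the scene. Friction and masses are not known exactly. Their poses are not given: they have to be found in the camera images.
- fan: Small desk fan, fixed: round foot of 124 mm diameter, yoke arms along its own +y and -y (200 mm over both), head facing straight up, rear wire guard of 172 mm diameter with its rim 70 mm above the desk, five blades up to 87 mm. Origin: centre of the foot's underside, on the vertical rotor axis; z up. An eraser jammed between a blade tip and the rim keeps the rotor from turning.
- hub (a point): Centre of the rotor hub's flat top face (42 mm wide), on the rotor axis, 92 mm above the desk; the cap sits on it. The steel spindle under the cap is 17 mm thick (26 mm over the thread) and ends 21 mm above this point. Axes as the fan's.
- cap: Spinner cap screwed on the rotor's spindle: fluted cylinder, 36 mm diameter, 30 mm high, 64 to 100 g, open below. Origin: centre of its lower rim, on its axis; z up. The thread is right-hand (loosens counterclockwise from above) or left-hand (loosens clockwise), different from start to start and hidden. The wrong way it stops dead within 0.1 rad.
- cap_top (a point): Centre of the cap's top, 30 mm above its rim. Turned the right way the cap runs easily, rises about 3 mm per radian (1 mm of axial play) and is free to lift after 1.25 rad; it can turn up to 2.2 rad, no further. Until free it cannot be pulled off. Both hands need a trial: nothing outside shows the thread.
- mug: Loose, empty mug, 0.32 kg, 90 mm high, round body of 82 mm outer and 74 mm inner diameter. Origin: centre of its underside, on the axis; the handle points to the mug's own +y and reaches about 75 mm from the axis. z up.
- mug_in (a point): Centre of the mug's inner floor, about 5 mm above its underside; the rim is about 85 mm above this point. z up.
- screw_1: Loose steel thumbscrew of the fan's front guard, 18 g, standing on its head: knurled head of 20 mm diameter and 10 mm height below, shank of 8 mm diameter and 14 mm length pointing up. Origin: centre of the head's underside.
- screw_2: The other thumbscrew, the same shape and size, standing on its head. Origin: centre of the head's underside.
- phone: Bystander, to be left alone: loose flat phone, 147 x 72 x 8 mm, left in front of the fan. Origin: centre of its underside.
- spectacles: Bystander, to be left alone: loose folding spectacles, 144 x 131 x 43 mm, lying on the closed laptop at the right. Origin: centre of the underside.
- sticky_notes: Bystander, to be left alone: loose block of sticky notes, 76 x 76 x 13 mm, at the desk's front edge, in front of the robot. Origin: centre of the underside.
- tape_kraft: Bystander, to be left alone: loose roll of tape, 68 mm diameter, 24 mm high, lying flat at the back, right of the fan. Origin: centre of the underside.
There are look-alikes about, which are no part of the job. Of the things shaped like the cap, the grey one is meant.

How it is judged (in metres and radians):
On the way, in this order (a step that is already met when the one before it is completed fails the run):
1. both guard screws lie in the mug (horizontal distance between each of screw_1, screw_2 and mug_in below 0.038 m and height (world z) of each of screw_1, screw_2 below 0.06 m), for 0.2 s.
2. the cap is unscrewed and its rim is above the tip of the spindle, in the gripper (z of cap in the frame of fan above 0.115 m and contact force between the fingers and cap above 0.5 N), for 0.2 s.
At the end, for the whole second after the job is handed in: Both screws lie in the upright mug (within 38 mm of its axis, below 60 mm), and the gripper holds the cap at rest (under 30 mm/s) with a grip of over 1 N, its rim more than 55 mm above the hub face, touching neither fan nor mug (all of step 1 and angle between mug's own z axis and vertical below 0.1 rad and z of cap in the frame of fan above 0.147 m and contact force between the fingers and cap above 1 N and contact force between cap and fan below 0.1 N and contact force between cap and mug below 0.1 N and linear speed of cap below 0.03 m/s); the arm keeps its last pose, push and grip.
It fails at once if the mug is tipped over (angle between mug's own z axis and vertical above 0.5 rad).
It fails at once if one of the phone, spectacles, notes or tape is moved by more than 30 mm (distance of any of phone, spectacles, sticky_notes, tape_kraft from where it was at the start of the episode above 0.03 m).
It also fails if it takes over 61 s, if anything falls off the work surface, if the arm or the gripper's body presses on something with over 40 N, if the wrist force passes 120 N, or if a joint passes its speed limit or range.

## Working session

There is one attempt and no reset: what is moved stays moved. The work goes in short steps, Python scripts to look and compute and a tool call to move; the robot and the scene stay as the last step left them, time stands still between calls to the robot, and variables do not carry over. Pictures are saved under pics/ and viewed, at most 10 in all, crops included, and the job is handed in when it is done.

Besides the shell and the picture viewer there is one more tool, called after "Call:" as name(argument=value, ...), one argument or row to a line, values as JSON. send_rows: Moves the arm, as the interface text tells. Its arguments: {"type":"object","properties":{"commands":{"type":"string"},"newtons":{"type":"number"}},"required":["commands"]}

```bash
mkdir -p pics; cat > h.py <<'E'
import numpy as np,cv2
from station import ctrl
def world(c,m):
    v,u=np.nonzero(m&(c["z_map"]>0)); z=c["z_map"][v,u]
    p=np.stack([(u-c["cx"])/c["fx"]*z,(v-c["cy"])/c["fy"]*z,z,np.ones_like(z)])
    return (np.linalg.inv(c["camera_from_world"])@p)[:3].T
E
python3 - <<'E'
from h import *
ims=[]
s=ctrl.sense();print(s["time_s"],s["position"],s["tool_rot"],s["opening"])
for n in("scene","top"):
    c=ctrl.read_camera(n);cv2.imwrite(f"pics/{n}0.png",c["img"][:,:,::-1])
    print(n,np.linalg.inv(c["camera_from_world"]).round(3)[:3].tolist(),c["fx"])
    for l in("fan","cap","mug","screw_1","phone","tape_kraft","spectacles","sticky_notes"):
        for d in ctrl.outline_of(n,l):
            w=world(c,d["region"])
            if len(w):
                print(l,round(d["conf"],2),np.array(d["bbox"]).round().astype(int).tolist(),"med",np.median(w,0).round(3),"lo",np.percentile(w,2,0).round(3),"hi",np.percentile(w,98,0).round(3))
E
```

```text
0.0 [0.27155047 0.56234332 0.21430721] [-1.79907529e+02  5.96329715e-03  1.54228042e+02] 1.0006050025578175
scene [[0.653, -0.429, 0.624, -0.086], [-0.758, -0.388, 0.525, -0.72], [0.017, -0.815, -0.579, 0.712]] 482.52214049233845
fan 0.94 [223, 188, 297, 247] med [0.587 0.048 0.061] lo [ 0.526 -0.021  0.002] hi [0.727 0.194 0.093]
fan 0.66 [322, 220, 349, 242] med [ 0.725 -0.082  0.022] lo [ 0.696 -0.113  0.003] hi [ 0.756 -0.052  0.03 ]
cap 0.69 [288, 257, 299, 275] med [ 0.532 -0.114  0.026] lo [ 0.522 -0.124  0.004] hi [ 0.553 -0.093  0.034]
cap 0.62 [251, 187, 264, 206] med [0.593 0.056 0.116] lo [0.583 0.048 0.098] hi [0.609 0.074 0.127]
mug 0.63 [349, 252, 403, 309] med [ 0.573 -0.304  0.061] lo [ 0.543 -0.36   0.008] hi [ 0.623 -0.256  0.094]
screw_1 0.54 [273, 307, 277, 316] med [ 0.409 -0.178  0.01 ] lo [ 0.403 -0.185  0.003] hi [ 0.422 -0.167  0.028]
screw_1 0.45 [254, 278, 263, 294] med [ 0.443 -0.097  0.012] lo [ 0.437 -0.102  0.003] hi [ 0.454 -0.083  0.027]
phone 0.62 [138, 235, 202, 268] med [0.389 0.15  0.011] lo [0.323 0.103 0.007] hi [0.46  0.202 0.014]
tape_kraft 0
[... 847 characters left out ...]
 0.005] hi [ 0.556 -0.092  0.032]
mug 0.56 [194, 211, 217, 232] med [0.6   0.064 0.119] lo [0.585 0.049 0.092] hi [0.618 0.082 0.124]
phone 0.95 [132, 289, 196, 363] med [0.393 0.155 0.007] lo [0.326 0.105 0.001] hi [0.464 0.205 0.012]
tape_kraft 0.86 [268, 170, 302, 200] med [ 0.73  -0.078  0.022] lo [ 0.698 -0.111  0.   ] hi [ 0.762 -0.047  0.028]
spectacles 0.91 [424, 288, 501, 341] med [ 0.432 -0.462  0.045] lo [ 0.411 -0.527  0.012] hi [ 0.455 -0.399  0.058]
sticky_notes 0.74 [215, 310, 255, 351] med [ 0.39  -0.     0.012] lo [ 0.354 -0.038  0.006] hi [0.429 0.038 0.017]
sticky_notes 0.65 [271, 169, 302, 198] med [ 0.731 -0.079  0.022] lo [ 0.698 -0.112 -0.002] hi [ 0.762 -0.047  0.028]
```

```bash
python3 - <<'E'
import cv2
a=cv2.imread("pics/top0.png")[130:400,120:520];cv2.imwrite("pics/topc.png",cv2.resize(a,None,fx=2,fy=2,interpolation=2))
a=cv2.imread("pics/scene0.png")[170:330,170:430];cv2.imwrite("pics/scenec.png",cv2.resize(a,None,fx=3,fy=3,interpolation=2))
E
```

```text
(no output)
```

View pics/topc.png

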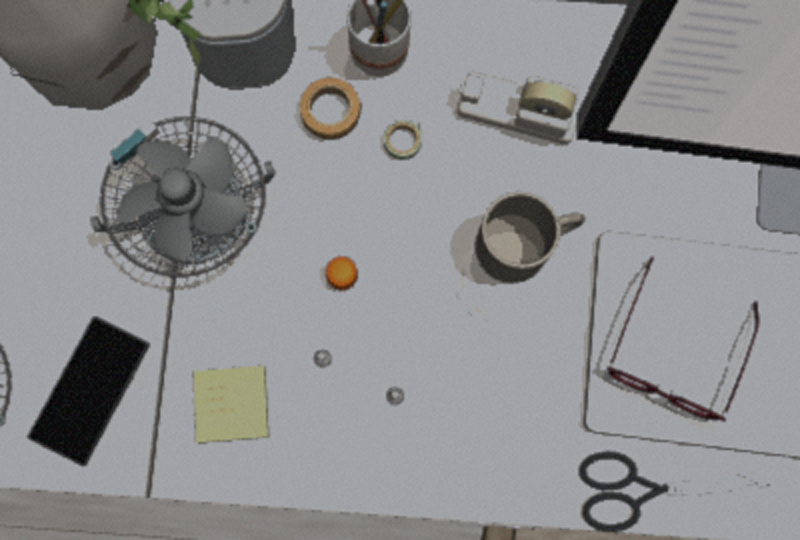

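View pics/scenec.png

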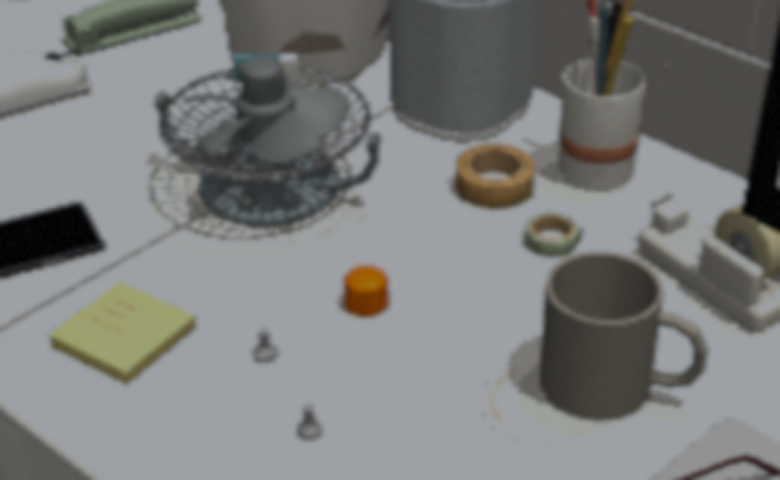

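The top crop shows the fan cap at (175,185), the orange look-alike at (341,272), the screws at (322,358) and (395,395), and the mug at (520,237) with its handle to the right. I'll measure those next.

```bash
cat >> h.py <<'E'
def allw(c): 
    z=c["z_map"];v,u=np.mgrid[:480,:640]
    p=np.stack([(u-c["cx"])/c["fx"]*z,(v-c["cy"])/c["fy"]*z,z,np.ones_like(z)],-1)
    w=(p@np.linalg.inv(c["camera_from_world"]).T)[...,:3]; w[z<=0]=np.nan
    return w
def near(w,x,y,r,zl,zh):
    m=(np.hypot(w[...,0]-x,w[...,1]-y)<r)&(w[...,2]>zl)&(w[...,2]<zh); return w[m]
def circ(p):
    A=np.c_[2*p[:,:2],np.ones(len(p))];s=np.linalg.lstsq(A,(p[:,:2]**2).sum(1),rcond=None)[0]
    return s[:2],np.sqrt(s[2]+s[:2]@s[:2])
E
python3 - <<'E'
from h import *
for n in("top","scene"):
    w=allw(ctrl.read_camera(n))
    for x,y in((.446,-.094),(.412,-.178)):
        p=near(w,x,y,.025,.014,.04);q=near(w,x,y,.03,.006,.04)
        print(n,len(p),p.mean(0).round(4) if len(p) else 0,len(q),q.min(0).round(3),q.max(0).round(3))
    p=near(w,.59,-.3,.055,.085,.1);print("rim",len(p),circ(p),p.min(0),p.max(0))
    p=near(w,.6,.063,.03,.115,.13);print("cap",len(p),p.mean(0),p.min(0),p.max(0))
E
```

```text
top 12 [ 0.4471 -0.0936  0.024 ] 34 [ 0.441 -0.101  0.006] [ 0.455 -0.086  0.027]
top 11 [ 0.4126 -0.175   0.0234] 34 [ 0.405 -0.182  0.006] [ 0.42  -0.168  0.028]
rim 242 (array([ 0.58546557, -0.29299959]), np.float64(0.03876048146284746)) [ 0.54552917 -0.3331225   0.08501587] [ 0.6263363  -0.25328927  0.0949469 ]
cap 197 [0.60114668 0.0648885  0.11971016] [0.58568141 0.04873449 0.11509314] [0.61756147 0.08153147 0.12455325]
scene 22 [ 0.4442 -0.0947  0.0234] 63 [ 0.421 -0.118  0.006] [ 0.468 -0.085  0.03 ]
scene 25 [ 0.4101 -0.1752  0.0228] 75 [ 0.384 -0.202  0.006] [ 0.44  -0.161  0.029]
rim 354 (array([ 0.58315694, -0.29365444]), np.float64(0.03880574779791524)) [ 0.54206428 -0.33368569  0.08506481] [ 0.62714176 -0.25273912  0.09630502]
cap 104 [0.59643758 0.06076062 0.12218935] [0.58307432 0.04722554 0.11519452] [0.61356812 0.0766597  0.12847876]
```

Call:
send_rows(
  commands="0.25 -0.94 0 0 0 0 0.5;0.25 -0.94 0 0 0 0 0.5;0.25 -0.94 0 0 0 0 0.5;0.25 -0.94 0 0 0 0 0.5;0.25 -0.94 0 0 0 0 0.5",
  newtons=20,
)

```text
time_s: 1.62
position: [0.3346, 0.3264, 0.2154]
tool_rot: [180.0, 0.0, 154.2]
force: [0.4, -0.2, -0.1]
opening: 0.504
grasp_force: 0.0
```

Call:
send_rows(
  commands="0.25 -0.94 0 0 0 0 0.5;0.25 -0.94 0 0 0 0 0.5;0.25 -0.94 0 0 0 0 0.5;0.25 -0.94 0 0 0 0 0.5;0.25 -0.94 0 0 0 0 0.5",
)

```text
time_s: 2.25
position: [0.3971, 0.0913, 0.2155]
tool_rot: [179.9, 0.0, 154.2]
force: [0.8, -0.3, 1.0]
opening: 0.503
grasp_force: 0.0
```

Call:
send_rows(
  commands="0.25 -0.94 0 0 0 0 0.5;0.25 -0.94 0 0 0 0 0.5;0.25 -0.94 0 0 0 0 0.5;0.25 -0.94 0 0 0 0 0.5;0 0 0 0 0 0 0.5",
)

```text
time_s: 2.88
position: [0.4471, -0.0986, 0.2155]
tool_rot: [-180.0, 0.1, 153.9]
force: [-0.2, 0.4, 0.6]
opening: 0.499
grasp_force: 0.0
```

```bash
python3 - <<'E'
from h import *
s=ctrl.sense();print(s["time_s"],s["position"],s["tool_rot"],s["qpos"],s["opening"])
w=allw(ctrl.read_camera("top"))
for r in(.08,.1,.12,.14,.17):
    m=near(w,.6,.064,r,.1,1);m=m[np.hypot(m[:,0]-.6,m[:,1]-.064)>.03]
    print(r,len(m),(m[m[:,2].argmax()],m.min(0),m.max(0)) if len(m) else 0)
E
```

```text
2.875 [ 0.44709725 -0.09860556  0.21545308] [-1.79957823e+02  7.80829420e-02  1.53899069e+02] [-20.45451914   6.74013683  29.5915869  115.17469051  -3.80504354
  58.951325    74.82683821] 0.4988258234932247
0.08 2 (array([0.66922036, 0.02440536, 0.28949204]), array([0.66860283, 0.02380323, 0.28172432]), array([0.66922036, 0.02440536, 0.28949204]))
0.1 207 (array([0.68979477, 0.03037998, 0.34020965]), array([0.66860283, 0.01972037, 0.28172432]), array([0.69993493, 0.07505612, 0.34020965]))
0.12 584 (array([0.70357789, 0.12429108, 0.3585318 ]), array([0.66860283, 0.01972037, 0.28172432]), array([0.7196816 , 0.12429108, 0.3585318 ]))
0.14 997 (array([0.70405165, 0.14577456, 0.3654641 ]), array([0.66860283, 0.01972037, 0.28172432]), array([0.73912935, 0.1496128 , 0.3654641 ]))
0.17 4465 (array([ 0.4830879 , -0.05896849,  0.61941097]), array([ 0.47356853, -0.07008689,  0.10006871]), array([0.76949589, 0.22816473, 0.61941097]))
```

Call:
send_rows(
  commands="0 0.09 -0.9 0 0 0 0.5;0 0 -0.9 0 0 0 0.5;0 0 -0.9 0 0 0 0.5;0 0 -0.6 0 0 0 0.5;0 0 0 0 0 0 0.5",
)

```text
time_s: 3.55
position: [0.445, -0.0892, 0.0487]
tool_rot: [-179.9, -0.2, 154.3]
force: [0.2, -0.4, 1.1]
opening: 0.503
grasp_force: 0.0
```

Call:
send_rows(
  commands="0 -0.06 -0.35 0 0 0 0.5;0 0 -0.2 0 0 0 0.5;0 0 0 0 0 0 0.5",
)

```text
time_s: 3.92
position: [0.4469, -0.0932, 0.023]
tool_rot: [180.0, -0.0, 154.3]
force: [0.4, 0.7, 0.1]
opening: 0.497
grasp_force: 0.0
```

Call:
send_rows(
  commands="0 0 -0.04 0 0 0 0.2;0 0 0 0 0 0 0;0 0 0 0 0 0 0;0 0 0 0 0 0 0;0 0 0 0 0 0 0",
)

```text
time_s: 4.55
position: [0.4468, -0.0937, 0.0207]
tool_rot: [180.0, -0.0, 154.2]
force: [0.1, 0.3, 0.4]
opening: 0.01
grasp_force: 0.0
```

```bash
python3 - <<'E'
from h import *
a=ctrl.read_camera("scene")["img"];b=ctrl.read_camera("top")["img"]
a=cv2.resize(a[230:340,200:330,::-1],(390,330),interpolation=2);b=cv2.resize(b[270:380,240:370,::-1],(390,330),interpolation=2)
cv2.imwrite("pics/a1.png",np.hstack([a,b]));s=ctrl.sense();print(s["opening"],s["position"],s["grasp_force"])
E
```

```text
0.008441540115532714 [ 0.44675961 -0.09366678  0.02066459] 0.0
```

View pics/a1.png

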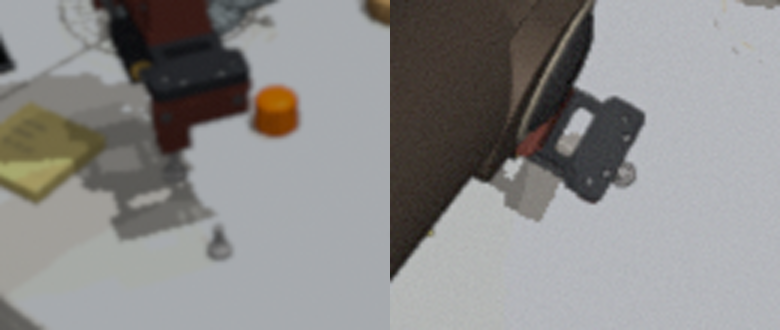

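The pictures show only screw 2, at (273,311) in scene and (318,327) in top. The shut fingers hide where screw 1 was. I'll lift and look again.

Call:
send_rows(
  commands="0 0 0.9 0 0 0 0;0 0 0.9 0 0 0 0;-0.6 0.6 0.9 0 0 0 0.4;-0.6 0.6 0 0 0 0 0.4;0 0 0 0 0 0 0.4",
)

```text
time_s: 5.28
position: [0.3852, -0.0318, 0.156]
tool_rot: [179.9, -0.0, 154.4]
force: [0.8, -0.7, -0.2]
opening: 0.303
grasp_force: 0.0
```

```bash
python3 - <<'E'
from h import *
ca=ctrl.read_camera("scene");cb=ctrl.read_camera("top");a=ca["img"];b=cb["img"]
for c in(ca,cb):
    p=near(allw(c),.43,-.135,.1,.006,.04);print(len(p))
    for x,y in((.446,-.094),(.411,-.175)):
        q=near(p[:,None],x,y,.04,.006,.04);print(len(q),q.mean(0) if len(q) else 0,q.max(0) if len(q) else 0)
a=cv2.resize(a[230:340,200:330,::-1],(390,330),interpolation=2);b=cv2.resize(b[270:380,240:370,::-1],(390,330),interpolation=2)
cv2.imwrite("pics/a2.png",np.hstack([a,b]));s=ctrl.sense();print(s["opening"],s["position"],s["grasp_force"])
E
```

```text
248
64 [ 0.4440036  -0.09592858  0.01404059] [ 0.47463454 -0.06598696  0.02889252]
74 [ 0.41011147 -0.17591871  0.01406634] [ 0.4482922  -0.14220571  0.02876927]
106
39 [ 0.44740911 -0.09353171  0.01284531] [ 0.46837064 -0.06628611  0.02690033]
38 [ 0.41269898 -0.17587028  0.01228037] [ 0.4305606  -0.16656376  0.02721972]
0.3803248495776983 [ 0.38708787 -0.03349605  0.15593495] 0.0
```

View pics/a2.png

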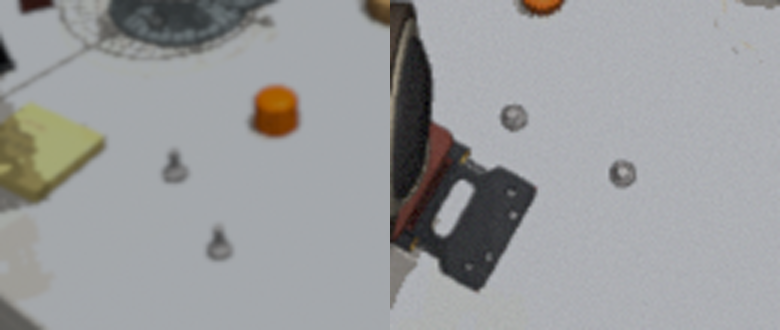

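Both screws still stand untouched, screw 1 at (175,165) and (513,117) in the crop. So the fingers were not where the reported TCP said. I'll compare the reported TCP with the images.

```bash
python3 - <<'E'
from h import *
s=ctrl.sense();t=s["position"];print(t,s["tool_rot"],s["opening"])
out=[]
for n in("scene","top"):
    c=ctrl.read_camera(n);w=allw(c);im=c["img"][:,:,::-1].copy()
    for dz,col in((-.017,(0,0,255)),(0,(0,255,0)),(.06,(255,0,0))):
        q=c["camera_from_world"]@np.r_[t+[0,0,dz],1];u,v=int(c["fx"]*q[0]/q[2]+c["cx"]),int(c["fy"]*q[1]/q[2]+c["cy"])
        print(n,dz,u,v,w[v,u]);cv2.circle(im,(u,v),2,col,-1)
    u0,v0=max(u-65,0),max(v-75,0);out.append(cv2.resize(im[v0:v0+150,u0:u0+130],(390,450),interpolation=2))
    for zl in np.arange(.12,.3,.02):
        p=near(w,*t[:2],.15,zl,zl+.02);print(round(zl,2),len(p),(p.min(0).round(3),p.max(0).round(3)) if len(p) else 0)
cv2.imwrite("pics/a3.png",np.hstack(out))
E
```

```text
[ 0.38708787 -0.03349605  0.15593495] [1.79946708e+02 4.48889173e-02 1.54289724e+02] 0.3803248495776983
scene -0.017 213 239 [0.49822676 0.12889645 0.00470042]
scene 0 212 232 [ 0.37081246 -0.0559685   0.17549742]
scene 0.06 208 207 [ 0.33992449 -0.09917012  0.26433357]
0.12 0 0
0.14 0 0
0.16 80 (array([ 0.365, -0.062,  0.167]), array([ 0.389, -0.006,  0.18 ]))
0.18 109 (array([ 0.364, -0.062,  0.18 ]), array([ 0.389, -0.01 ,  0.2  ]))
0.2 74 (array([ 0.365, -0.066,  0.2  ]), array([ 0.385, -0.046,  0.215]))
0.22 0 0
0.24 280 (array([ 0.321, -0.12 ,  0.246]), array([0.402, 0.051, 0.26 ]))
0.26 510 (array([ 0.318, -0.126,  0.26 ]), array([0.427, 0.058, 0.28 ]))
0.28 877 (array([ 0.32 , -0.127,  0.28 ]), array([0.399, 0.058, 0.3  ]))
top -0.017 243 329 [ 0.36021038 -0.08206431  0.54026533]
top 0 242 329 [ 0.36013256 -0.08087161  0.54017264]
top 0.06 238 326 [ 0.36199526 -0.07808844  0.55755202]
0.12 0 0
0.14 0 0
0.16 0 0
0.18 0 0
0.2 0 0
0.22 2 (array([ 0.363, -0.075,  0.239]), array([ 0.375, -0.069,  0.24 ]))
0.24 30 (array([ 0.339, -0.098,  0.241]), array([ 0.398, -0.06 ,  0.26 ]))
0.26 118 (array([ 0.322, -0.124,  0.26 ]), array([ 0.404, -0.048,  0.28 ]))
0.28 948 (array([ 0.323, -0.125,  0.28 ]), array([ 0.392, -0.057,  0.3  ]))
```

View pics/a3.png

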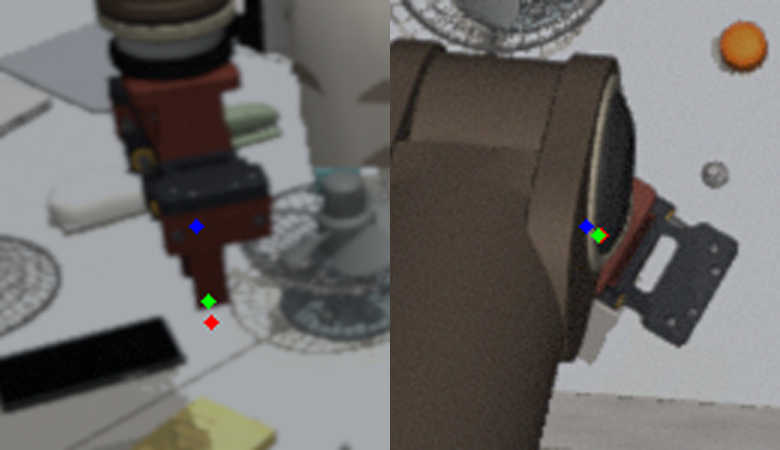

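The projected fingertip (red, scene crop (211,322)) lies below the real tip at (210,308). Depth puts both the tips and the gripper body about 25 mm higher than the reported TCP implies, while x and y agree. I'll use z about 24 mm lower.

Call:
send_rows(
  commands="0.6 -0.6 0 0 0 0 0.5;0.6 -0.6 -0.4 0 0 0 0.5;0 0 -0.9 0 0 0 0.5;0 0 -0.7 0 0 0 0.5;0 0 0 0 0 0 0.5",
)

```text
time_s: 6.1
position: [0.4449, -0.0948, 0.0533]
tool_rot: [-179.8, -0.3, 154.1]
force: [0.9, 0.4, -0.1]
opening: 0.5
grasp_force: 0.0
```

Call:
send_rows(
  commands="0.02 0 -0.6 0 0 0 0.5;0 0 -0.46 0 0 0 0.5;0 0 0 0 0 0 0.3;0 0 0 0 0 0 0",
)

```text
time_s: 6.6
position: [0.4487, -0.0941, 0.0039]
tool_rot: [180.0, 0.1, 154.2]
force: [-0.7, -0.4, 0.2]
opening: 0.312
grasp_force: 0.0
```

Call:
send_rows(
  commands="0 0 0 0 0 0 0;0 0 0 0 0 0 0;0 0 0 0 0 0 0",
)

```text
time_s: 6.98
position: [0.4484, -0.0936, 0.0034]
tool_rot: [180.0, 0.1, 154.2]
force: [0.2, 0.3, 7.5]
opening: 0.082
grasp_force: 20.0
```

Call:
send_rows(
  commands="0 0 0.7 0 0 0 0;0 0 0.8 0 0 0 0;0 0 0.8 0 0 0 0;0.5 -0.8 0 0 0 0 0;0.5 -0.8 0 0 0 0 0",
)

```text
time_s: 7.6
position: [0.4991, -0.1736, 0.1188]
tool_rot: [179.9, 0.1, 154.4]
force: [0.4, 0.4, 0.7]
opening: 0.083
grasp_force: 20.0
```

Call:
send_rows(
  commands="0.5 -0.8 0 0 0 0 0;0.6 -0.8 0 0 0 0 0;0.6 -0.8 0 0 0 0 0;0 0 0 0 0 0 0;0 0 0 0 0 0 0",
)

```text
time_s: 8.22
position: [0.582, -0.2932, 0.1171]
tool_rot: [180.0, -0.1, 154.2]
force: [-1.1, 0.9, -0.3]
opening: 0.079
grasp_force: 20.0
```

Call:
send_rows(
  commands="0.04 0 -0.54 0 0 0 0.08;0 0 0 0 0 0 0.08;0 0 0 0 0 0 0.3;0 0 0 0 0 0 0.3;0 0 0.6 0 0 0 0.3",
)

```text
time_s: 8.85
position: [0.5837, -0.2928, 0.1198]
tool_rot: [-180.0, -0.2, 154.2]
force: [0.5, 0.0, 0.3]
opening: 0.299
grasp_force: 0.0
```

Next is screw 2 at (0.411, -0.176): dx -0.173, dy +0.117.

Call:
send_rows(
  commands="-0.7 0.5 0.1 0 0 0 0.5;-0.7 0.5 0 0 0 0 0.5;-0.7 0.5 0 0 0 0 0.5;-0.7 0.5 0 0 0 0 0.5;-0.66 0.34 0 0 0 0 0.5",
)

```text
time_s: 9.48
position: [0.4108, -0.1757, 0.1262]
tool_rot: [179.9, 0.1, 154.3]
force: [0.0, -0.0, 0.3]
opening: 0.505
grasp_force: 0.0
```

Call:
send_rows(
  commands="0 0 -0.8 0 0 0 0.5;0 0 -0.6 0 0 0 0.5;0 0 0 0 0 0 0.5",
)

```text
time_s: 9.85
position: [0.4107, -0.1764, 0.055]
tool_rot: [-180.0, -0.1, 154.2]
force: [0.4, -0.2, 0.7]
opening: 0.496
grasp_force: 0.0
```

```bash
python3 - <<'E'
from h import *
print(ctrl.sense()["position"])
c=ctrl.read_camera("top");w=allw(c)
p=near(w,.584,-.293,.03,.0,.05);h=p[p[:,2]>.012]
print(len(p),np.median(p,0),p.max(0),len(h),h.mean(0) if len(h) else 0)
cv2.imwrite("pics/m.png",cv2.resize(c["img"][200:300,330:450,::-1],(480,400),interpolation=2))
E
```

```text
[ 0.41073396 -0.17644702  0.05503565]
393 [ 0.58891635 -0.29539857  0.00506558] [ 0.61374851 -0.26575831  0.03288924] 27 [ 0.5832319  -0.29248455  0.02021713]
```

View pics/m.png

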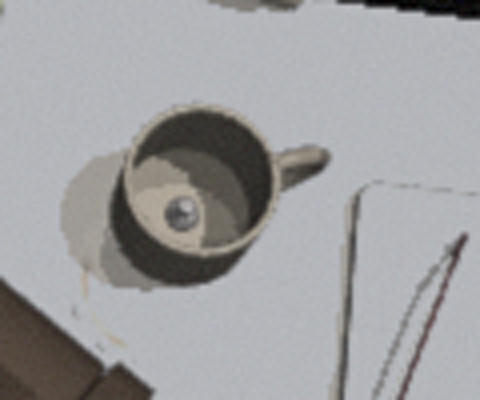

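Screw 1 stands in the middle of the mug, at (182,212) in the crop. I'll grip screw 2 the same way.

Call:
send_rows(
  commands="0.01 0 -0.6 0 0 0 0.5;0 0 -0.44 0 0 0 0.5;0 0 0 0 0 0 0.3;0 0 0 0 0 0 0;0 0 0 0 0 0 0",
)

```text
time_s: 10.52
position: [0.4132, -0.1769, 0.0048]
tool_rot: [180.0, 0.1, 154.2]
force: [-0.0, -0.5, -0.1]
opening: 0.199
grasp_force: 0.0
```

Call:
send_rows(
  commands="0 0 0 0 0 0 0;0 0 0 0 0 0 0",
)

```text
time_s: 10.78
position: [0.4128, -0.1767, 0.0043]
tool_rot: [180.0, 0.1, 154.2]
force: [-0.4, 1.2, 7.4]
opening: 0.082
grasp_force: 20.0
```

Call:
send_rows(
  commands="0 0 0.7 0 0 0 0;0 0 0.8 0 0 0 0;0 0 0.8 0 0 0 0;0.64 -0.43 0 0 0 0 0;0.64 -0.43 0 0 0 0 0",
)

```text
time_s: 11.4
position: [0.4777, -0.2196, 0.1198]
tool_rot: [179.9, 0.1, 154.3]
force: [0.9, 1.1, -1.2]
opening: 0.081
grasp_force: 20.0
```

Call:
send_rows(
  commands="0.64 -0.43 0 0 0 0 0;0.64 -0.43 0 0 0 0 0;0.64 -0.44 0 0 0 0 0;0 0 0 0 0 0 0;0 0 0 0 0 0 0",
)

```text
time_s: 12.02
position: [0.5712, -0.2843, 0.1182]
tool_rot: [-180.0, -0.1, 154.2]
force: [-0.4, -0.1, -0.0]
opening: 0.078
grasp_force: 20.0
```

Call:
send_rows(
  commands="0 0 -0.54 0 0 0 0.08;0 0 0 0 0 0 0.08;0 0 0 0 0 0 0.25;0 0 0 0 0 0 0.25;0 0 0.7 0 0 0 0.25",
)

```text
time_s: 12.65
position: [0.5711, -0.2837, 0.1256]
tool_rot: [-180.0, -0.2, 154.2]
force: [0.2, 0.3, -0.2]
opening: 0.249
grasp_force: 0.0
```

Call:
send_rows(
  commands="0 0 0.9 0 0 0 0.6;0 0.9 0 0 0 0 0.8;0 0.9 0 0 0 0 0.8;0 0.9 0 0 0 0 0.8;0 0.9 0 0 0 0 0.8",
)

```text
time_s: 13.28
position: [0.5724, -0.1033, 0.1726]
tool_rot: [179.9, 0.1, 154.2]
force: [0.5, 0.5, 0.5]
opening: 0.775
grasp_force: 0.0
```

Call:
send_rows(
  commands="0 0.9 0 0 0 0 0.8;0.3 0.9 0 0 0 0 0.8;0.3 0.9 0 0 0 0 0.8;0 0.65 0 0 0 0 0.8;0 0 0 0 0 0 0.8",
)

```text
time_s: 13.9
position: [0.6023, 0.0664, 0.1719]
tool_rot: [179.9, -0.0, 154.5]
force: [-0.3, 0.0, -0.1]
opening: 0.798
grasp_force: 0.0
```

```bash
python3 - <<'E'
from h import *
s=ctrl.sense();print(s["position"],s["tool_rot"],s["qpos"].round(1),s["torque"])
c=ctrl.read_camera("top");w=allw(c)
p=near(w,.584,-.293,.036,.0,.05);h=p[p[:,2]>.012]
print(len(h),h.round(3)[::4].tolist());p=near(w,.584,-.293,.055,.085,.1);print(circ(p))
a=cv2.resize(c["img"][200:300,330:450,::-1],(390,325),interpolation=2)
c=ctrl.read_camera("scene");a2=cv2.resize(c["img"][140:240,190:310,::-1],(390,325),interpolation=2)
cv2.imwrite("pics/m2.png",np.hstack([a,a2]))
E
```

```text
[0.60229734 0.06640516 0.17192986] [ 1.79927808e+02 -1.74610088e-02  1.54519369e+02] [-35.1  26.4  33.6  98.8 -16.6  59.7  68.7] [ 0.01760727 -0.02350342  0.03342042]
56 [[0.618, -0.289, 0.013], [0.588, -0.295, 0.026], [0.585, -0.295, 0.029], [0.582, -0.292, 0.029], [0.581, -0.291, 0.025], [0.58, -0.281, 0.016], [0.581, -0.292, 0.013], [0.578, -0.275, 0.014], [0.577, -0.283, 0.021], [0.575, -0.281, 0.021], [0.577, -0.295, 0.012], [0.573, -0.285, 0.019], [0.571, -0.283, 0.018], [0.568, -0.285, 0.019]]
(array([ 0.58551753, -0.29308   ]), np.float64(0.038793407895687436))
```

View pics/m2.png

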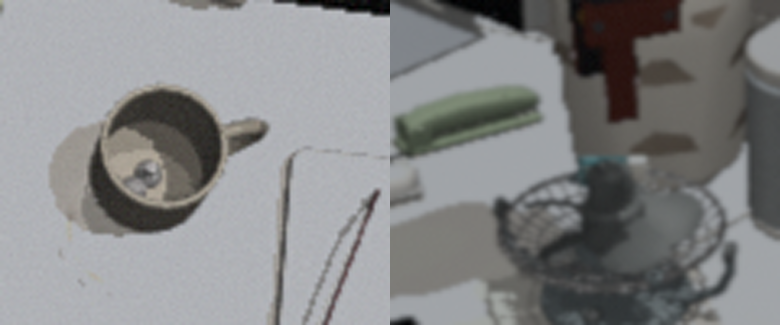

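Both screws lie in the mug, at (148,172) in the crop, and it stands in its place. I'll lower onto the cap.

Call:
send_rows(
  commands="-0.02 -0.03 -0.6 0 0 0 0.8;0 0 -0.6 0 0 0 0.8;0 0 -0.32 0 0 0 0.8;0 0 0 0 0 0 0.8",
  newtons=30,
)

```text
time_s: 14.5
position: [0.6008, 0.0601, 0.0951]
tool_rot: [-179.9, -0.1, 154.1]
force: [-0.5, -0.3, 0.4]
opening: 0.801
grasp_force: 0.0
```

Call:
send_rows(
  commands="0 0 0 0 0 0 0.3;0 0 0 0 0 0 0.2;0 0 0 0 0 0 0.2;0 0 0 0 0 0 0.2",
)

```text
time_s: 15.0
position: [0.6024, 0.0634, 0.0965]
tool_rot: [179.8, 0.1, 154.3]
force: [1.8, 2.6, 2.2]
opening: 0.401
grasp_force: 30.0
```

Gripped, with the opening matching 36 mm. I'll try counterclockwise about 12°.

Call:
send_rows(
  commands="0 0 0 0 0 0.015 0.2;0 0 0 0 0 0.015 0.2;0 0 0 0 0 0 0.2",
)

```text
time_s: 15.38
position: [0.6026, 0.0636, 0.0965]
tool_rot: [179.8, 0.1, 165.2]
force: [2.5, 5.2, 0.8]
opening: 0.4
grasp_force: 30.0
```

```bash
python3 - <<'E'
from h import *
s=ctrl.sense();print(s["position"],s["tool_rot"],s["qpos"].round(1),s["torque"],s["force"],s["grasp_force"])
E
```

```text
[0.60259135 0.06360518 0.0965254 ] [1.79809680e+02 1.21273328e-01 1.65195622e+02] [-30.9  30.7  28.3 102.7 -18.3  51.   80.8] [ 1.15020418 -0.50654773  0.02859266] [2.49435771 5.1637206  0.8040441 ] 30.001635532826185
```

Counterclockwise it runs, with torque near zero. I'll keep turning and let it rise with the thread.

Call:
send_rows(
  commands="0 0 0.008 0 0 0.02 0.2;0 0 0.008 0 0 0.02 0.2;0 0 0.008 0 0 0.02 0.2;0 0 0.008 0 0 0.02 0.2;0 0 0 0 0 0 0.2",
)

```text
time_s: 16.0
position: [0.6027, 0.0643, 0.0981]
tool_rot: [179.9, 0.2, -166.0]
force: [2.8, 6.5, 0.8]
opening: 0.403
grasp_force: 30.0
```

```bash
python3 - <<'E'
from h import *
s=ctrl.sense();print(s["position"],s["tool_rot"],s["qpos"].round(1),s["torque"],s["force"],s["grasp_force"])
E
```

```text
[0.60269224 0.06427699 0.0981295 ] [ 179.85287589    0.22372793 -165.96163379] [-25.7  29.5  20.8 102.2 -13.4  50.5 105.2] [ 1.65608033 -0.6093466  -0.05805695] [2.76325387 6.5431046  0.82096449] 30.002792989835143
```

Call:
send_rows(
  commands="0 0 0.008 0 0 0.02 0.2;0 0 0.008 0 0 0.02 0.2;0 0 0.008 0 0 0.02 0.2;0 0 0.008 0 0 0.02 0.2;0 0 0.008 0 0 0.02 0.2",
)

```text
time_s: 16.62
position: [0.6026, 0.065, 0.1]
tool_rot: [180.0, 0.3, -129.8]
force: [3.8, 8.1, -1.4]
opening: 0.402
grasp_force: 30.0
```

Call:
send_rows(
  commands="0 0 0.008 0 0 0.02 0.2;0 0 0 0 0 0 0.2;0 0 0.06 0 0 0 0.2;0 0 0 0 0 0 0.2",
)

```text
time_s: 17.12
position: [0.6019, 0.0651, 0.1032]
tool_rot: [180.0, 0.2, -122.8]
force: [0.6, 8.7, 2.2]
opening: 0.406
grasp_force: 30.0
```

Call:
send_rows(
  commands="0 0 0.2 0 0 0 0.2;0 0 0.2 0 0 0 0.2;0 0 0.2 0 0 0 0.2;0 0 0 0 0 0 0.2",
)

```text
time_s: 17.62
position: [0.6018, 0.0608, 0.1337]
tool_rot: [-179.9, 0.0, -123.0]
force: [-0.8, -0.1, -1.3]
opening: 0.408
grasp_force: 30.0
```

Call:
send_rows(
  commands="-0.2 0 0.3 0 0 0 0.2;-0.2 0 0.3 0 0 0 0.2;-0.2 0 0.3 0 0 0 0.2;-0.2 0 0.3 0 0 0 0.2;0 0 0 0 0 0 0.2",
)

```text
time_s: 18.25
position: [0.5614, 0.0615, 0.1945]
tool_rot: [-179.9, 0.1, -123.0]
force: [0.1, -0.6, -0.3]
opening: 0.405
grasp_force: 30.0
```

Call:
send_rows(
  commands="0 0 0 0 0 0 0.2;0 0 0 0 0 0 0.2;0 0 0 0 0 0 0.2",
)

```text
time_s: 18.62
position: [0.5612, 0.0613, 0.192]
tool_rot: [180.0, -0.0, -123.0]
force: [0.6, 0.6, -0.7]
opening: 0.403
grasp_force: 30.0
```

```bash
python3 - <<'E'
from h import *
s=ctrl.sense();print(s["position"],s["dq"].round(2),s["opening"],s["grasp_force"])
b=ctrl.read_camera("top")["img"];c=ctrl.read_camera("scene");w=allw(c)
p=near(w,*s["position"][:2],.03,.1,.25);print(len(p),p.min(0) if len(p) else 0)
p=near(w,.6,.064,.03,.1,.14);print(len(p),p.max(0) if len(p) else 0)
a=cv2.resize(c["img"][140:260,180:310,::-1],(390,360),interpolation=2)
b=cv2.resize(b[200:320,330:460,::-1],(390,360),interpolation=2)
cv2.imwrite("pics/f.png",np.hstack([a,b]))
E
```

```text
[0.56117389 0.06126209 0.19202974] [ 0.03 -0.13 -0.01  0.03  0.03  0.12 -0.04] 0.4027298044810539 29.998823264613748
439 [0.53177657 0.03557198 0.10010735]
76 [0.61270935 0.07540199 0.1182095 ]
```

View pics/f.png

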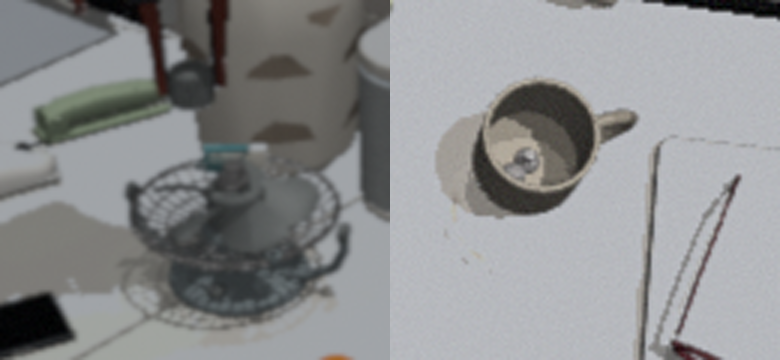

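The cap hangs between the fingers at (192,85), the spindle is bare at (237,170), and both screws are in the upright mug at (522,160). Cap rim is at about 0.185 m, well above the required 0.147 m. I'm handing in.

```bash
python3 -c "
from station import ctrl
print(ctrl.hand_in())"
```

```text
the job is handed in; nothing more can be done
None
```

Job handed in at about 19 s: both screws are in the upright mug, the cap came off counterclockwise (right-hand thread), and the gripper holds it at rest about 9 cm above the hub; the hand-in returned no verdict.

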